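# Click the flavour dial to today's dessert

### The arm

A 6-joint arm with a two-finger parallel gripper is mounted at the origin on a cart in front of the work surface, level with it; the furniture and walls round the work are solid. World frame = base frame: x ahead of the robot, y to its left, z up, the work surface at z = 0. Lengths are in m, angles in rad, forces in N, time in s.
With the tool pointing down it reaches from about 0.375 to 0.9 m from the base axis. Payload 3.1 kg.
Tool frame: the origin (TCP) lies between the finger pads; the fingertips stand 22 mm ahead of it and the grasp point (between the pads) lies 3 mm ahead of it; z points along the fingers, y is the direction in which the jaws open and shut (so a half turn about z gives the same grasp; the last joint's range is limited). The gripper opens to 87 mm and grips with 3 to 60 N. Pads are 19 mm wide; open, the fingers measure 117 mm over their backs; the gripper's body (75 mm by 190 mm) begins 51 mm behind the grasp point.
Start: joints at [0.996, 0.527, 1.433, -0, 1.181, -0.178], TCP at [0.242, 0.576, 0.245] pointing down, gripper open.
Joint ranges: [-3.08, 3.08], [-0.75, 2.2], [0.22, 2.44], [-1.43, 4.57], [0, 2.65], [-2.85, 2.85]. Speed limits (rad/s): [2.79, 2.79, 3.14, 3.14, 3.14, 3.14].

### API

Orientations are given as a unit quaternion [x, y, z, w].
In Python, from rig import get_obs, camera, get_calibration, hand_in, search_frame gives the robot as it stands.
- The arm moves only by the shell command python3 -m jog 'ROWS' [FORCE]. ROWS is JSON, a list of rows, each an object with "grip": the closure in counts, from 0 (fully open) to 255 (shut); "travel": the shift along the world's x, y, z in cm, a list of three; "twist": the turn about the world's z in degrees. A call has 1 to 8 rows; each row shifts and turns the commanded pose from where the row before left it; what a row does not reach is not made up. A row lasts 1/10 s, in which the tool goes at most 50 mm and 8.59 degrees, less where a joint would pass 70% of its speed; a pose out of reach is approached as far as the arm can. A call is refused whole if a number of a shift passes 5 or a number of a turn 8.59, either way. A call with a gripper value outside its range is refused whole. The fingers move at their own pace and stop on an object; FORCE is the grip in N (left out, the last holds). Time passes only in rows, so rows that do not move let the fingers close. It gives the time, the measured TCP pose, the force and the opening at its end, in the units of the state.
- get_obs(): the state, without advancing time (a new reading comes with each control period).
- camera(name): name is "scene" or "top"; returns the picture (384x512x3 uint8, red, green, blue); there is no depth.
- get_calibration(name): a dict with "fx", "fy", "cx", "cy" (pixels), "R" (3x3) and "t" (3): a world point X has camera coordinates R X + t. Camera axes: x right, y down, z forward; pixel columns grow to the right and rows downward; lengths in m; the calibration is good to about 2 mm. A picture is of the moment at which its call begins. get_calibration takes no time and is no camera call.
- hand_in(): hands the job in, once; it reports no verdict.
Trained networks look in the newest picture that a camera, given by its name, has taken for a name from the list of things; names that differ only in an ending like _2 or _b are one class to them, and where a whole thing is asked for, a point or a joint stands for the part that bears it (a point fixed in the world has none). Each returns a list of dicts, best first, with "p" (0 to 1); they miss things now and then, are a little off and sometimes report something else, mostly with a low value. They report only what shows in the picture. A call takes as long as a camera call.
- search_frame(target, camera): "at" ([x, y, z] in m, in world coordinates, good to about 4 mm: the middle of the surface that is visible of it).
The state is a dict: "time": time; "q": joint angles; "joint_velocities": joint speeds; "joint_torque": joint torques, N m; "position": TCP position; "tool_rot": TCP orientation; "ft_force": force on the tool from outside, world axes, zero at the start; "moment": the same for the moment, N m; "grip_width": finger opening in m.
Only numpy, scipy, OpenCV 4.12 (cv2) and the standard library are available. Lean on these libraries where they do the work, as an engineer would, in place of code of your own. Each camera call takes 0.05 s, during which the arm holds its last target. There are 200 camera calls.

### The job

The red arrow on the round wooden-wheeled dial points at one of the three dessert cups. With a fingertip, flick the lobed edge of the dial's wheel counterclockwise (seen from above), click by click, until the dot in front of the arrow has that cup's topping colour (green, yellow or dark brown), and stop there, resting in its click, without running past it. Only touch the wheel lightly: do not grip, lift or shove the dial, and leave the cups and everything else where they stand.

Things in the scene. Friction and masses are not known exactly. Their poses are not given: they have to be found in the camera images.
- dial: flavour dial standing loose on the counter, 0.9 kg in all, 56 mm high; origin at the centre of its underside, z up along the wheel's axle, x the way its red arrow points. Dark steel foot, light wooden wheel with eight lobes on top of it, steel hub cap with the arrow
- foot (a point): middle of the dial's round foot, 12.5 mm above the counter: 92 mm across (95 mm over a thin rubber band), 25 mm high. Nothing else stands below the wheel, so shut vertical fingers can enter between two lobes from outside or above
- arrow (a point): tip of the red arrow on the fixed hub cap (30 mm across, top 56 mm above the counter), 25 mm from the axle along the dial's +x
- wheel_mid (a point): centre of the wheel, on the axle; axes as the dial's (it does not turn with the wheel). Wheel spans heights 27 to 45 mm: disc 92 mm across, eight lobes with tips of 5 mm radius centred 56 mm from the axle (outer edge 61 mm), 33 mm free between tips. Resting in a click, lobes lie at 0, 45, 90 .. degrees from the dial's +x and gaps are centred at 22.5, 67.5 ..
- wheel (a joint): turn of the wheel, rad, growing counterclockwise from above. Clicks every 0.785; let go past halfway it springs on, before that back; about 1.5 N at a lobe moves it. Dots (20 mm, 34 mm from axle) at the arrow: 0 none, 0.785 blue, 1.571 green, 2.356 yellow, 3.142 dark brown, 3.927 red, 4.712 and 5.498 none. Starts resting at 0; stops below 0 and past 5.498
- green_cup: round lidded dessert cup, about 80 mm across and 90 mm tall with the lid, loose on a coaster; origin at the centre of its underside; leave alone. Its topping is green, in a white cup.
- yellow_cup: round lidded dessert cup, about 80 mm across and 90 mm tall with the lid, loose on a coaster; origin at the centre of its underside; leave alone. Its topping is yellow, in a cream cup.
- brown_cup: round lidded dessert cup, about 80 mm across and 90 mm tall with the lid, loose on a coaster; origin at the centre of its underside; leave alone. Its topping is dark brown, in a grey cup.
- coaster_front: round wooden coaster, 104 mm across, 11 mm thick, fixed, 150 to 165 mm from the dial's axle in the direction of the arrow: the cup on it is the one the arrow points at. The other two cups stand on like coasters farther to the left. Origin at the centre of its underside.
- porcelain_cups: two stacked white porcelain cups, 82 mm across, 89 mm high, loose bystander at the left front; origin at the centre of the underside.
- stamp: hand stamp with a red turned handle, 24 x 34 x 74 mm, loose bystander at the right front; origin at the centre of the underside.

How it is judged:
By the outcome, as a careful person would: the job done as asked, in the order asked, and still so for the second after the job is handed in, with the robot touching nothing.
It also fails if it takes over 54 s, if anything falls off the work surface, if the arm or the gripper's body presses on something with over 40 N, if the wrist force passes 120 N, or if a joint passes its speed limit or range.

## Working session

There is one attempt and no reset: what is moved stays moved. The work goes in short steps, Python scripts to look and compute and a shell command to move; the robot and the scene stay as the last step left them, time stands still between calls to the robot, and variables do not carry over. Pictures are saved under pics/ and viewed, about 8 in all and at most 12, crops included, and the job is handed in when it is done.

```bash
mkdir -p pics
python3 - <<'E'
from rig import *
import cv2,numpy as np
a=camera("scene");b=camera("top")
cv2.imwrite("pics/s1.png",a[...,::-1]);cv2.imwrite("pics/t1.png",cv2.resize(b,(768,576),interpolation=cv2.INTER_CUBIC)[...,::-1])
for n in ["dial","foot","arrow","wheel_mid","green_cup","yellow_cup","brown_cup","coaster_front","stamp","porcelain_cups"]:
  for c in ["top","scene"]:
    print(n,c,[(np.round(d["at"],3).tolist(),round(d["p"],2)) for d in search_frame(n,c)[:2]])
print(get_obs()); print(get_calibration("top"))
E
```

```text
dial top [([0.553, 0.094, 0.048], 0.79)]
dial scene [([0.547, 0.087, 0.045], 0.96)]
foot top [([0.556, 0.096, 0.045], 0.66)]
foot scene [([0.542, 0.088, 0.044], 0.88)]
arrow top [([0.552, 0.094, 0.042], 0.65), ([0.554, 0.099, 0.043], 0.38)]
arrow scene [([0.544, 0.086, 0.043], 0.83)]
wheel_mid top [([0.556, 0.092, 0.044], 0.87)]
wheel_mid scene [([0.548, 0.086, 0.047], 0.94)]
green_cup top [([0.71, 0.407, 0.077], 0.88)]
green_cup scene [([0.704, 0.395, 0.075], 0.91)]
yellow_cup top [([0.545, 0.392, 0.076], 0.96)]
yellow_cup scene [([0.535, 0.375, 0.073], 0.9)]
brown_cup top [([0.713, 0.087, 0.076], 0.66)]
brown_cup scene [([0.702, 0.078, 0.079], 0.86)]
coaster_front top [([0.691, 0.091, 0.01], 0.92)]
coaster_front scene [([0.692, 0.065, 0.008], 0.75)]
stamp top [([0.479, -0.182, 0.03], 0.51)]
stamp scene [([0.47, -0.19, 0.026], 0.61), ([0.547, 0.088, 0.047], 0.33)]
porcelain_cups top [([0.444, 0.326, 0.057], 0.77), ([0.555, 0.095, 0.044], 0.41)]
porcelain_cups scene [([0.445, 0.32, 0.065], 0.95)]
{'time': 1.1, 'q': array([ 9.95518726e-01,  5.27464498e-01,  1.43269261e+00,  1.41741405
[... 199 characters left out ...]
05, -4.40021753e+01, -1.76994073e+01,  6.33784756e-02,
        5.03962487e-02, -2.23380994e-05]), 'position': array([0.24148579, 0.57643608, 0.24457259]), 'tool_rot': array([ 1.97096324e-01,  9.80384128e-01,  5.72636505e-06, -4.78498797e-06]), 'ft_force': array([ 0.07339757, -0.17788803,  0.68346561]), 'moment': array([-0.08837934,  0.02101906, -0.04060281]), 'grip_width': 0.08683654753839816}
{'fx': 413.9730095947945, 'fy': 413.9730095947945, 'cx': 248.63770333222976, 'cy': 197.37675097494838, 'R': array([[-0.02046313, -0.99969455,  0.01385848],
       [-0.99634145,  0.01924018, -0.08326784],
       [ 0.08297577, -0.0155117 , -0.99643084]]), 't': array([0.10932748, 0.58165795, 1.07561423])}
```

View pics/s1.png

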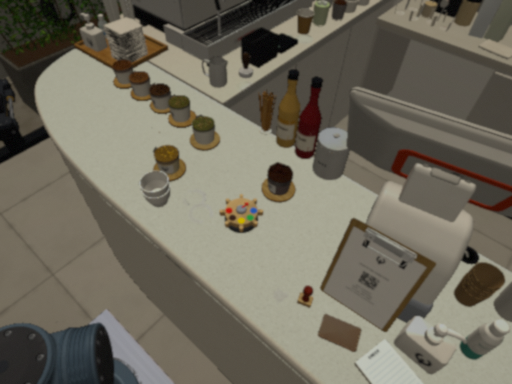

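View pics/t1.png

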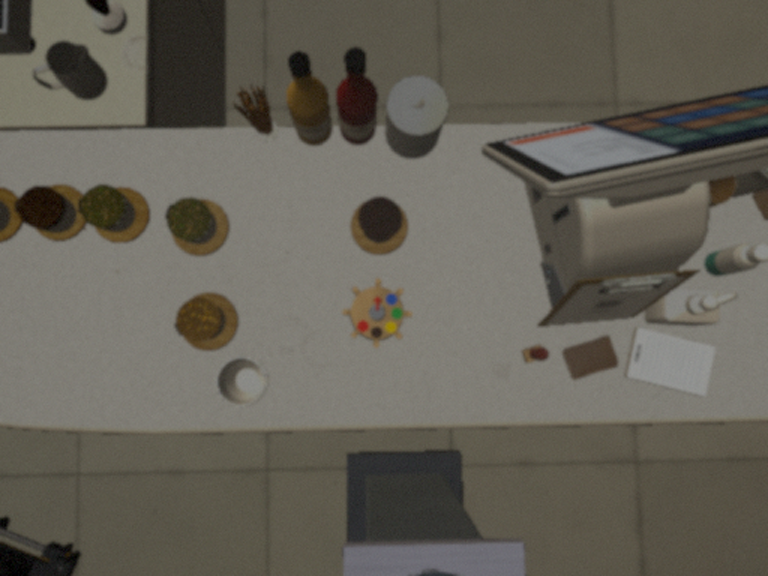

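The scene and top pictures show the arrow pointing at the dark brown cup in the grey cup (top view ≈(380,222)). The dial hub is at ≈(378,314) in the same view. Brown is 4 clicks. Next I'll measure the dial's centre and yaw from the dots.

```bash
cat > h.py <<'E'
from rig import *
import cv2,numpy as np
from scipy.optimize import least_squares
def proj(c,X):
    Y=np.atleast_2d(X)@c["R"].T+c["t"]; return np.c_[c["fx"]*Y[:,0]/Y[:,2]+c["cx"],c["fy"]*Y[:,1]/Y[:,2]+c["cy"]]
def unproj(c,uv,z):
    d=c["R"].T@np.array([(uv[0]-c["cx"])/c["fx"],(uv[1]-c["cy"])/c["fy"],1]); o=-c["R"].T@c["t"]
    return o+d*(z-o[2])/d[2]
def dots(name):
    im=camera(name);c=get_calibration(name);h=cv2.cvtColor(im,cv2.COLOR_RGB2HSV).astype(int)
    u,v=proj(c,[.551,.092,.045])[0]; m=np.zeros(h.shape[:2],bool); vv,uu=np.indices(m.shape); m=np.hypot(uu-u,vv-v)<28
    H,S,V=h[...,0],h[...,1],h[...,2]; out={}
    for k,q in dict(blue=(H>100)&(H<130)&(S>140),green=(H>45)&(H<85)&(S>140),yellow=(H>23)&(H<35)&(S>190),red=((H<6)|(H>172))&(S>170)).items():
        n,l,st,ce=cv2.connectedComponentsWithStats((m&q).astype(np.uint8))
        out[k]=[(st[i,4],np.round(unproj(c,ce[i],.045),4).tolist()) for i in range(1,n) if st[i,4]>4]
    return im,out
E
python3 - <<'E'
from h import *
for n in ["top","scene"]:
    im,o=dots(n); 
    for k in o: print(n,k,o[k])
    u,v=map(int,proj(get_calibration(n),[.551,.092,.045])[0])
    if n=="top": cv2.imwrite("pics/t2.png",cv2.resize(im[v-40:v+40,u-40:u+40],(560,560),interpolation=cv2.INTER_CUBIC)[...,::-1]); print(u,v)
E
```

```text
top blue [(np.int32(19), [0.5776, 0.0669, 0.045])]
top green [(np.int32(18), [0.5521, 0.0582, 0.045])]
top yellow [(np.int32(34), [0.5289, 0.0693, 0.045])]
top red [(np.int32(28), [0.5307, 0.1176, 0.045])]
251 209
scene blue [(np.int32(16), [0.5772, 0.0664, 0.045])]
scene green [(np.int32(17), [0.553, 0.0573, 0.045])]
scene yellow [(np.int32(34), [0.5299, 0.069, 0.045])]
scene red [(np.int32(18), [0.5314, 0.1168, 0.045])]
```

View pics/t2.png

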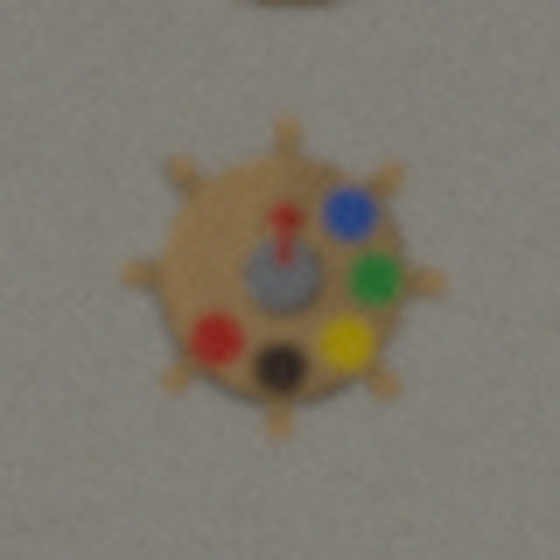

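Both cameras agree. The dial centre is ≈(0.554, 0.092) with yaw about −2°, and brown is opposite the arrow, as it should be at 0. I'll go to the near side with the fingers shut and the jaw axis radial.

```bash
python3 -m jog '[{"grip":255,"travel":[1.33,-2.83,-0.28],"twist":-4.3},{"grip":255,"travel":[1.33,-2.83,-0.28],"twist":-4.3},{"grip":255,"travel":[1.33,-2.83,-0.28],"twist":-4.3},{"grip":255,"travel":[1.33,-2.83,-0.28],"twist":-4.3},{"grip":255,"travel":[1.33,-2.83,-0.28],"twist":-4.3},{"grip":255,"travel":[1.33,-2.83,-0.28],"twist":-4.3},{"grip":255,"travel":[1.33,-2.83,-0.28],"twist":-4.3},{"grip":255,"travel":[1.33,-2.83,-0.28],"twist":-4.3}]' 5
python3 -m jog '[{"grip":255,"travel":[1.33,-2.83,-0.28],"twist":-4.3},{"grip":255,"travel":[1.33,-2.83,-0.28],"twist":-4.3},{"grip":255,"travel":[1.33,-2.83,-0.28],"twist":-4.3},{"grip":255,"travel":[1.33,-2.83,-0.28],"twist":-4.3},{"grip":255,"travel":[1.33,-2.83,-0.28],"twist":-4.3},{"grip":255,"travel":[1.33,-2.83,-0.28],"twist":-4.3},{"grip":255,"travel":[1.33,-2.83,-0.28],"twist":-4.3},{"grip":255,"travel":[1.33,-2.83,-0.28],"twist":-4.3}]'
python3 -m jog '[{"grip":255,"travel":[0,0,0],"twist":0},{"grip":255,"travel":[0,0,0],"twist":0}]'
```

```text
time: 2.0
position: [0.3484, 0.349, 0.2223]
tool_rot: [0.479, 0.878, 0.0, 0.0]
ft_force: [0.6, 0.5, 1.0]
grip_width: 0.0308
time: 2.8
position: [0.455, 0.1224, 0.1999]
tool_rot: [0.718, 0.696, 0.0, 0.0]
ft_force: [1.0, 0.3, 0.3]
grip_width: 0.0007
time: 3.0
position: [0.4544, 0.1232, 0.1997]
tool_rot: [0.717, 0.697, -0.0, -0.0]
ft_force: [-0.4, 0.4, 0.9]
grip_width: 0.0009
```

```bash
python3 -m jog '[{"grip":255,"travel":[0,0,-3],"twist":0},{"grip":255,"travel":[0,0,-3],"twist":0},{"grip":255,"travel":[0,0,-3],"twist":0},{"grip":255,"travel":[0,0,-3],"twist":0},{"grip":255,"travel":[0,0,-1.8],"twist":0},{"grip":255,"travel":[0,0,-1],"twist":0},{"grip":255,"travel":[0,0,0],"twist":0}]'
python3 - <<'E'
from h import *
im=camera("scene");u,v=map(int,proj(get_calibration("scene"),[.53,.092,.045])[0])
cv2.imwrite("pics/s3.png",cv2.resize(im[v-50:v+50,u-50:u+50],(600,600),interpolation=cv2.INTER_CUBIC)[...,::-1])
E
```

```text
time: 3.7
position: [0.4533, 0.1244, 0.0509]
tool_rot: [0.716, 0.698, -0.001, -0.001]
ft_force: [-0.3, -0.5, -0.8]
grip_width: 0.0
```

View pics/s3.png

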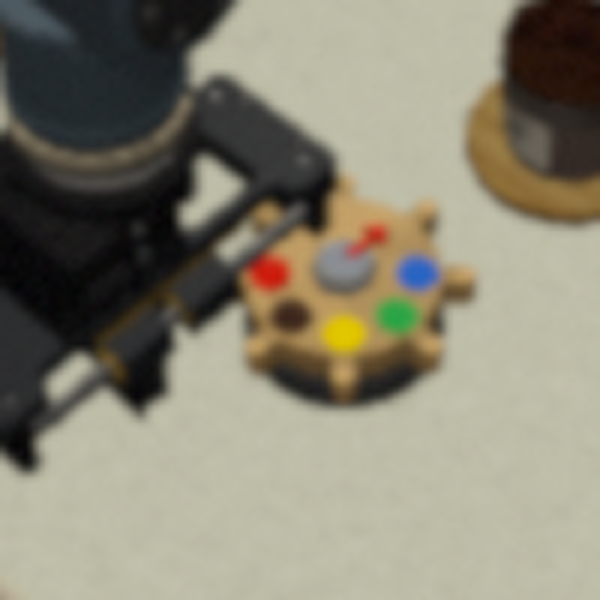

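The shut fingertips (crop ≈(145,390)) are outside the wheel at the near side. The dial still shows no dot at the arrow. I'll enter radially and do the first stroke.

```bash
python3 -m jog '[{"grip":255,"travel":[1.2,0,0],"twist":0},{"grip":255,"travel":[1.2,0,0],"twist":0},{"grip":255,"travel":[1.1,0,0],"twist":0},{"grip":255,"travel":[0,0,0],"twist":0},{"grip":255,"travel":[0,-0.5,0],"twist":0},{"grip":255,"travel":[0,-0.5,0],"twist":0},{"grip":255,"travel":[0,-0.5,0],"twist":0},{"grip":255,"travel":[0,-0.5,0],"twist":0}]'
python3 -m jog '[{"grip":255,"travel":[0,-0.5,0],"twist":0},{"grip":255,"travel":[0,-0.5,0],"twist":0},{"grip":255,"travel":[0,-0.5,0],"twist":0},{"grip":255,"travel":[0,-0.5,0],"twist":0},{"grip":255,"travel":[0,-0.5,0],"twist":0},{"grip":255,"travel":[0,-0.5,0],"twist":0},{"grip":255,"travel":[0,-0.4,0],"twist":0},{"grip":255,"travel":[0,0,0],"twist":0}]'
python3 - <<'E'
from h import *
for n in ["top","scene"]:
    im,o=dots(n); print(n,o)
u,v=map(int,proj(get_calibration("scene"),[.53,.092,.045])[0])
cv2.imwrite("pics/s4.png",cv2.resize(im[v-50:v+50,u-50:u+50],(600,600),interpolation=cv2.INTER_CUBIC)[...,::-1])
E
```

```text
time: 4.55
position: [0.4883, 0.1033, 0.0516]
tool_rot: [0.717, 0.697, -0.001, -0.001]
ft_force: [-1.2, 1.3, 0.2]
grip_width: 0.0004
time: 5.35
position: [0.4894, 0.069, 0.0518]
tool_rot: [0.717, 0.697, 0.0, 0.0]
ft_force: [0.9, -0.0, -0.1]
grip_width: 0.0007
top {'blue': [], 'green': [], 'yellow': [(np.int32(19), [0.5439, 0.0605, 0.045])], 'red': []}
scene {'blue': [(np.int32(13), [0.5868, 0.0825, 0.045])], 'green': [(np.int32(21), [0.5667, 0.0618, 0.045])], 'yellow': [(np.int32(17), [0.5411, 0.0568, 0.045])], 'red': []}
```

View pics/s4.png

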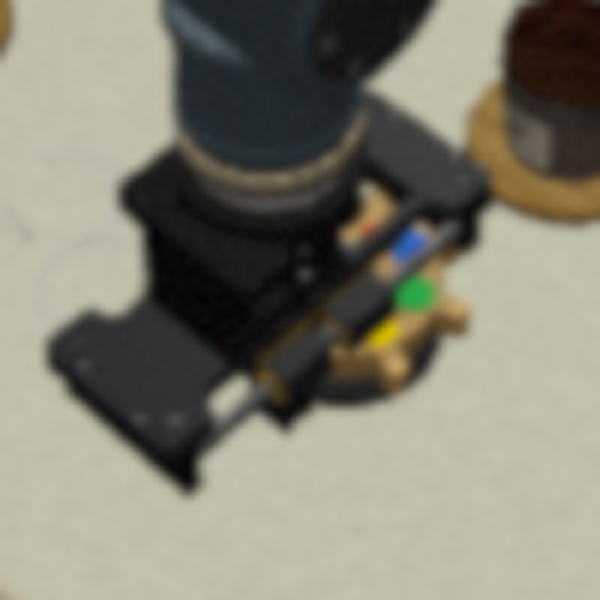

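The picture shows the wheel partly turned, ≈27° by green. It may still be moving, so I'll let it settle a moment and measure again.

```bash
python3 -m jog '[{"grip":255,"travel":[0,0,0],"twist":0},{"grip":255,"travel":[0,0,0],"twist":0}]'
python3 - <<'E'
from h import *
im,o=dots("scene"); print(o)
E
python3 -m jog '[{"grip":255,"travel":[-1.2,0,0],"twist":0},{"grip":255,"travel":[-1.2,0,0],"twist":0},{"grip":255,"travel":[-1.2,0,0],"twist":0},{"grip":255,"travel":[0,0,0],"twist":0},{"grip":255,"travel":[0,0,0],"twist":0}]'
python3 - <<'E'
from h import *
for n in ["top","scene"]:
    im,o=dots(n); print(n,o)
E
```

```text
time: 5.65
position: [0.4893, 0.0698, 0.0518]
tool_rot: [0.716, 0.698, 0.0, 0.0]
ft_force: [-0.6, 0.4, 1.4]
grip_width: 0.0006
{'blue': [(np.int32(13), [0.5868, 0.0825, 0.045])], 'green': [(np.int32(19), [0.5668, 0.0613, 0.045])], 'yellow': [(np.int32(18), [0.5414, 0.0571, 0.045])], 'red': []}
time: 6.2
position: [0.453, 0.0696, 0.0518]
tool_rot: [0.717, 0.698, 0.0, 0.0]
ft_force: [-0.8, -0.3, 0.2]
grip_width: 0.0003
top {'blue': [(np.int32(21), [0.5852, 0.0788, 0.045])], 'green': [(np.int32(13), [0.5671, 0.0608, 0.045])], 'yellow': [], 'red': [(np.int32(20), [0.5215, 0.1074, 0.045])]}
scene {'blue': [], 'green': [(np.int32(9), [0.5668, 0.0585, 0.045])], 'yellow': [(np.int32(32), [0.5413, 0.06, 0.045])], 'red': [(np.int32(8), [0.5277, 0.1066, 0.045])]}
```

```bash
python3 -m jog '[{"grip":255,"travel":[-2,0,2],"twist":0},{"grip":255,"travel":[-1,0,4],"twist":0},{"grip":255,"travel":[0,0,4],"twist":0},{"grip":255,"travel":[0,0,0],"twist":0}]'
python3 - <<'E'
from h import *
ims=[]
for n in ["top","scene"]:
    im,o=dots(n); print(n,o)
    u,v=map(int,proj(get_calibration(n),[.551,.092,.045])[0]); ims.append(cv2.resize(im[v-36:v+36,u-36:u+36],(400,400),interpolation=cv2.INTER_CUBIC))
cv2.imwrite("pics/s5.png",np.hstack(ims)[...,::-1])
E
```

```text
time: 6.7
position: [0.4266, 0.0695, 0.1557]
tool_rot: [0.716, 0.698, 0.004, 0.004]
ft_force: [0.4, 0.5, 0.1]
grip_width: 0.0004
top {'blue': [(np.int32(21), [0.5852, 0.0788, 0.045])], 'green': [(np.int32(17), [0.5662, 0.0607, 0.045])], 'yellow': [(np.int32(35), [0.5405, 0.0609, 0.045])], 'red': [(np.int32(24), [0.5224, 0.1066, 0.045])]}
scene {'blue': [(np.int32(17), [0.5863, 0.0787, 0.045])], 'green': [(np.int32(14), [0.5671, 0.0602, 0.045])], 'yellow': [(np.int32(34), [0.5415, 0.0605, 0.045])], 'red': [(np.int32(20), [0.5232, 0.1053, 0.045])]}
```

View pics/s5.png

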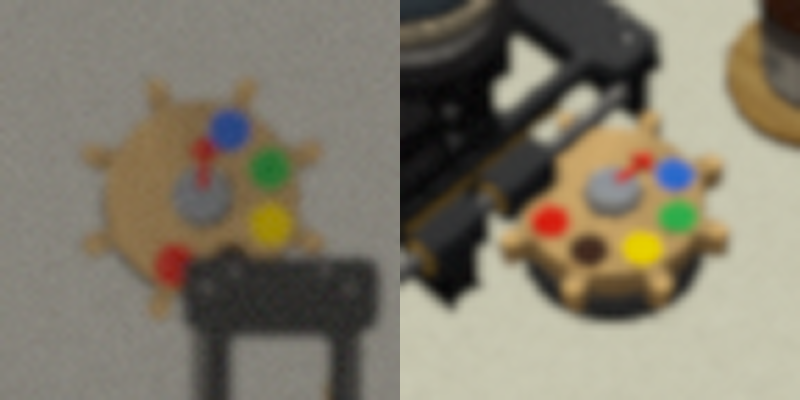

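The picture shows the arrow unmoved (dial not shoved) and the wheel balanced at about half a click. The lobe slipped off because the finger is thinner than I took it to be. I'll enter the gap again 4 mm deeper and finish the click.

```bash
python3 -m jog '[{"grip":255,"travel":[1.3,1.25,0],"twist":0},{"grip":255,"travel":[1.3,1.2,0],"twist":0},{"grip":255,"travel":[0,0,-4],"twist":0},{"grip":255,"travel":[0,0,-4],"twist":0},{"grip":255,"travel":[0,0,-2.4],"twist":0},{"grip":255,"travel":[0,0,0],"twist":0}]'
python3 -m jog '[{"grip":255,"travel":[1.2,0,0],"twist":0},{"grip":255,"travel":[1.2,0,0],"twist":0},{"grip":255,"travel":[1,0,0],"twist":0},{"grip":255,"travel":[0.6,0,0],"twist":0},{"grip":255,"travel":[0,0,0],"twist":0}]'
python3 -c "
from h import *
print(dots('scene')[1])"
```

```text
time: 7.4
position: [0.4465, 0.0941, 0.0437]
tool_rot: [0.717, 0.698, -0.003, -0.003]
ft_force: [0.3, 0.1, 0.2]
grip_width: 0.0004
time: 7.9
position: [0.4916, 0.094, 0.0487]
tool_rot: [0.717, 0.698, 0.001, 0.001]
ft_force: [0.4, -0.0, 0.3]
grip_width: 0.0003
{'blue': [(np.int32(17), [0.5863, 0.0787, 0.045])], 'green': [(np.int32(14), [0.5671, 0.0602, 0.045])], 'yellow': [(np.int32(34), [0.5415, 0.0605, 0.045])], 'red': []}
```

```bash
python3 -m jog '[{"grip":255,"travel":[0.2,0,0.3],"twist":0},{"grip":255,"travel":[0,-0.4,0],"twist":0},{"grip":255,"travel":[0,-0.4,0],"twist":0},{"grip":255,"travel":[0,-0.4,0],"twist":0},{"grip":255,"travel":[0,-0.4,0],"twist":0},{"grip":255,"travel":[0,-0.4,0],"twist":0},{"grip":255,"travel":[0,-0.4,0],"twist":0},{"grip":255,"travel":[0,0,0],"twist":0}]'
python3 -c "
from h import *
print(dots('scene')[1])"
```

```text
time: 8.75
position: [0.4913, 0.0696, 0.0507]
tool_rot: [0.717, 0.697, -0.0, -0.0]
ft_force: [0.3, 0.1, 0.1]
grip_width: 0.0009
{'blue': [], 'green': [(np.int32(5), [0.5783, 0.0637, 0.045])], 'yellow': [(np.int32(25), [0.5536, 0.056, 0.045])], 'red': []}
```

One click is done: yellow moved from −137° to −91°. Second stroke.

```bash
python3 -m jog '[{"grip":255,"travel":[-1.3,0,0],"twist":0},{"grip":255,"travel":[-1.3,0,0],"twist":0},{"grip":255,"travel":[-1.2,0,0],"twist":0},{"grip":255,"travel":[0,2.7,0],"twist":0},{"grip":255,"travel":[0,2.7,0],"twist":0},{"grip":255,"travel":[1.3,0,0],"twist":0},{"grip":255,"travel":[1.3,0,0],"twist":0},{"grip":255,"travel":[1.3,0,0],"twist":0}]'
python3 -m jog '[{"grip":255,"travel":[0,0,0],"twist":0},{"grip":255,"travel":[0,-0.8,0],"twist":0},{"grip":255,"travel":[0,-0.6,0],"twist":0},{"grip":255,"travel":[0,-0.5,0],"twist":0},{"grip":255,"travel":[0,-0.5,0],"twist":0},{"grip":255,"travel":[0,-0.5,0],"twist":0},{"grip":255,"travel":[0,-0.5,0],"twist":0},{"grip":255,"travel":[0,-0.5,0],"twist":0}]'
python3 -m jog '[{"grip":255,"travel":[0,-0.5,0],"twist":0},{"grip":255,"travel":[0,-0.5,0],"twist":0},{"grip":255,"travel":[0,-0.5,0],"twist":0},{"grip":255,"travel":[0,0,0],"twist":0}]'
python3 -c "
from h import *
print(dots('scene')[1])"
```

```text
time: 9.6
position: [0.4924, 0.1246, 0.0508]
tool_rot: [0.716, 0.698, -0.0, -0.0]
ft_force: [0.3, -0.6, 0.2]
grip_width: 0.0006
time: 10.4
position: [0.493, 0.0845, 0.0508]
tool_rot: [0.717, 0.698, 0.0, 0.001]
ft_force: [0.1, 0.8, 0.4]
grip_width: 0.0005
time: 10.8
position: [0.4925, 0.0695, 0.0508]
tool_rot: [0.717, 0.697, 0.0, 0.0]
ft_force: [0.5, 0.4, -0.0]
grip_width: 0.0003
{'blue': [], 'green': [], 'yellow': [(np.int32(13), [0.5774, 0.063, 0.045])], 'red': []}
```

```bash
python3 -m jog '[{"grip":255,"travel":[-1.3,0,0],"twist":0},{"grip":255,"travel":[-1.3,0,0],"twist":0},{"grip":255,"travel":[-1.2,0,0],"twist":0},{"grip":255,"travel":[0,2.7,0],"twist":0},{"grip":255,"travel":[0,2.7,0],"twist":0},{"grip":255,"travel":[0,0,0],"twist":0}]'
python3 -c "
from h import *
print(dots('scene')[1]);print(dots('top')[1])"
```

```text
time: 11.45
position: [0.4538, 0.1262, 0.0508]
tool_rot: [0.715, 0.699, 0.0, 0.0]
ft_force: [0.2, -0.0, -0.5]
grip_width: 0.0008
{'blue': [(np.int32(24), [0.5787, 0.1175, 0.045])], 'green': [(np.int32(9), [0.5905, 0.0898, 0.045])], 'yellow': [(np.int32(29), [0.578, 0.0671, 0.045])], 'red': [(np.int32(20), [0.5302, 0.0694, 0.045])]}
{'blue': [(np.int32(20), [0.5798, 0.1151, 0.045])], 'green': [(np.int32(12), [0.5893, 0.09, 0.045])], 'yellow': [(np.int32(34), [0.5766, 0.0673, 0.045])], 'red': [(np.int32(29), [0.5285, 0.0693, 0.045])]}
```

Green is at the arrow (−2°, matching the dial's yaw), so exactly two clicks are done. Third stroke.

```bash
python3 -m jog '[{"grip":255,"travel":[1.3,0,0],"twist":0},{"grip":255,"travel":[1.3,0,0],"twist":0},{"grip":255,"travel":[1.3,-0.2,0],"twist":0},{"grip":255,"travel":[0,0,0],"twist":0},{"grip":255,"travel":[0,-0.7,0],"twist":0},{"grip":255,"travel":[0,-0.6,0],"twist":0},{"grip":255,"travel":[0,-0.5,0],"twist":0},{"grip":255,"travel":[0,-0.5,0],"twist":0}]'
python3 -m jog '[{"grip":255,"travel":[0,-0.5,0],"twist":0},{"grip":255,"travel":[0,-0.5,0],"twist":0},{"grip":255,"travel":[0,-0.5,0],"twist":0},{"grip":255,"travel":[0,-0.5,0],"twist":0},{"grip":255,"travel":[0,-0.5,0],"twist":0},{"grip":255,"travel":[0,-0.4,0],"twist":0},{"grip":255,"travel":[0,0,0],"twist":0}]'
python3 -m jog '[{"grip":255,"travel":[-1.3,0,0],"twist":0},{"grip":255,"travel":[-1.3,0,0],"twist":0},{"grip":255,"travel":[-1.2,0,0],"twist":0},{"grip":255,"travel":[0,2.7,0],"twist":0},{"grip":255,"travel":[0,2.7,0],"twist":0},{"grip":255,"travel":[0,0,0],"twist":0}]'
python3 -c "
from h import *
print(dots('scene')[1]);print(dots('top')[1])"
```

```text
time: 12.35
position: [0.4919, 0.0987, 0.0506]
tool_rot: [0.717, 0.697, -0.001, -0.001]
ft_force: [-0.8, 0.9, 0.7]
grip_width: 0.0005
time: 13.05
position: [0.4935, 0.0696, 0.0508]
tool_rot: [0.717, 0.697, 0.0, 0.0]
ft_force: [0.0, -0.9, 0.2]
grip_width: 0.001
time: 13.65
position: [0.4549, 0.1262, 0.0508]
tool_rot: [0.715, 0.699, 0.0, 0.0]
ft_force: [-0.1, -0.2, -0.6]
grip_width: 0.0005
{'blue': [(np.int32(14), [0.5578, 0.1244, 0.045])], 'green': [(np.int32(20), [0.5794, 0.1161, 0.045])], 'yellow': [(np.int32(18), [0.5908, 0.0895, 0.045])], 'red': [(np.int32(20), [0.5535, 0.0579, 0.045])]}
{'blue': [(np.int32(13), [0.557, 0.1262, 0.045])], 'green': [(np.int32(17), [0.5795, 0.1149, 0.045])], 'yellow': [(np.int32(26), [0.589, 0.0901, 0.045])], 'red': [(np.int32(30), [0.5524, 0.0583, 0.045])]}
```

Yellow is now at the arrow, three clicks. Fourth and last stroke, then retract and rise clear.

```bash
python3 -m jog '[{"grip":255,"travel":[1.3,0,0],"twist":0},{"grip":255,"travel":[1.3,0,0],"twist":0},{"grip":255,"travel":[1.3,-0.2,0],"twist":0},{"grip":255,"travel":[0,0,0],"twist":0},{"grip":255,"travel":[0,-0.7,0],"twist":0},{"grip":255,"travel":[0,-0.6,0],"twist":0},{"grip":255,"travel":[0,-0.5,0],"twist":0},{"grip":255,"travel":[0,-0.5,0],"twist":0}]'
python3 -m jog '[{"grip":255,"travel":[0,-0.5,0],"twist":0},{"grip":255,"travel":[0,-0.5,0],"twist":0},{"grip":255,"travel":[0,-0.5,0],"twist":0},{"grip":255,"travel":[0,-0.5,0],"twist":0},{"grip":255,"travel":[0,-0.5,0],"twist":0},{"grip":255,"travel":[0,-0.4,0],"twist":0},{"grip":255,"travel":[0,0,0],"twist":0}]'
python3 -m jog '[{"grip":255,"travel":[-1.3,0,0],"twist":0},{"grip":255,"travel":[-1.3,0,0],"twist":0},{"grip":255,"travel":[-1.6,0,0],"twist":0},{"grip":255,"travel":[0,0,3],"twist":0},{"grip":255,"travel":[0,4,4],"twist":0},{"grip":255,"travel":[0,4,4],"twist":0},{"grip":255,"travel":[0,3,3],"twist":0},{"grip":255,"travel":[0,0,0],"twist":0}]'
python3 - <<'E'
from h import *
ims=[]
for n in ["top","scene"]:
    im,o=dots(n); print(n,o)
    u,v=map(int,proj(get_calibration(n),[.551,.092,.045])[0]); ims.append(cv2.resize(im[v-60:v+60,u-60:u+60],(400,400),interpolation=cv2.INTER_CUBIC))
cv2.imwrite("pics/s6.png",np.hstack(ims)[...,::-1])
for n in ["green_cup","yellow_cup","brown_cup","stamp","porcelain_cups"]: print(n,[(np.round(d["at"],3),round(d["p"],2)) for d in search_frame(n,"top")[:1]])
E
```

```text
time: 14.55
position: [0.4929, 0.0987, 0.0506]
tool_rot: [0.717, 0.697, -0.001, -0.001]
ft_force: [-1.3, 1.6, 1.0]
grip_width: 0.0004
time: 15.25
position: [0.4945, 0.0696, 0.0508]
tool_rot: [0.717, 0.697, 0.0, 0.0]
ft_force: [-0.0, 0.2, -0.5]
grip_width: 0.0006
time: 16.05
position: [0.4548, 0.1742, 0.1854]
tool_rot: [0.715, 0.699, 0.004, 0.003]
ft_force: [0.8, -1.3, -0.0]
grip_width: 0.0005
top {'blue': [(np.int32(23), [0.5311, 0.1179, 0.045])], 'green': [(np.int32(17), [0.5557, 0.1262, 0.045])], 'yellow': [(np.int32(34), [0.5792, 0.115, 0.045])], 'red': [(np.int32(28), [0.5765, 0.0673, 0.045]), (np.int32(8), [0.5769, 0.0914, 0.045])]}
scene {'blue': [(np.int32(16), [0.5319, 0.1172, 0.045])], 'green': [(np.int32(15), [0.556, 0.1262, 0.045])], 'yellow': [(np.int32(25), [0.5806, 0.1148, 0.045])], 'red': [(np.int32(6), [0.5836, 0.0949, 0.045]), (np.int32(20), [0.5773, 0.0674, 0.045])]}
green_cup [(array([0.71 , 0.404, 0.078]), 0.6)]
yellow_cup [(array([0.547, 0.392, 0.076]), 0.79)]
brown_cup [(array([0.714, 0.086, 0.08 ]), 0.6)]
stamp []
porcelain_cups [(array([0.444, 0.339, 0.056]), 0.91)]
```

View pics/s6.png

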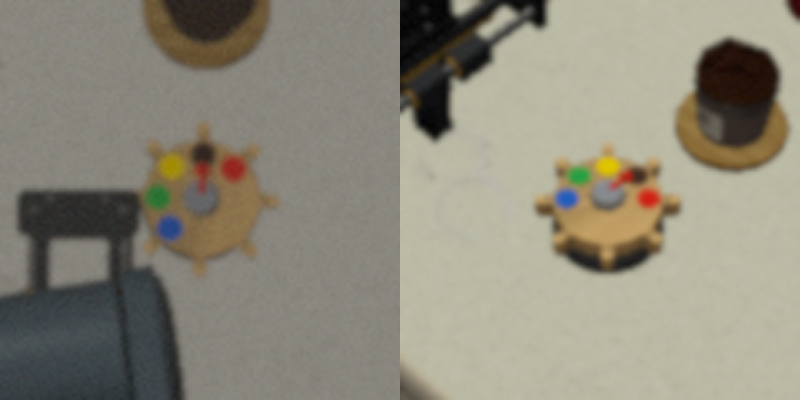

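The dark brown dot (top crop ≈(203,155)) sits in front of the arrow with the lobes aligned, and the gripper is clear.

```bash
python3 -c "
from h import *
print([(np.round(d['at'],3)) for d in (camera('scene') is not None and search_frame('porcelain_cups','scene')+search_frame('stamp','scene'))[:3]])
print(hand_in())"
```

```text
[array([0.421, 0.3  , 0.058]), array([ 0.47 , -0.188,  0.022])]
the job is handed in; nothing more can be done
None
```

The dial now shows dark brown at the arrow, matching the cup it points at. I flicked the wheel four clicks counterclockwise with the shut fingertips at the near side and handed the job in at about 16 s.

- **Dial:** both cameras put the brown dot at the arrow with the lobes at rest positions. The arrow and the dial's centre did not visibly shift.
- **Wheel:** my first stroke was too shallow and left the wheel balanced about halfway. I went back in about 4 mm deeper and finished that click. The other three strokes each moved it exactly one click.
- **Forces:** readings stayed under about 3 N after every move, and the gripper was clear of everything at hand-in.
- **Cups and stamp:** the three dessert cups read within 3 mm of where they started. The stamp was missed in the last top view, but the other camera found it within 4 mm of its start.
- **Check that disagreed:** the networks' last readings for the porcelain cups differ from the start. The top view is 13 mm off (0.444, 0.339 against 0.444, 0.326) and the scene view about 31 mm off (0.421, 0.300 against 0.445, 0.320). The two shifts point opposite ways, and by the measured poses the gripper passed at least 90 mm above them. I put this down to the arm partly hiding the cups, but I did not check it in a picture.

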